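# Pack the gap beside a tube rack with spacers and hold the shaker's jaw closed

### The arm

A 7-joint arm with a two-finger parallel gripper is mounted at the origin on the work surface. World frame = base frame: x ahead of the robot, y to its left, z up, the work surface at z = 0. Lengths are in m, angles in rad, forces in N, time in s.
With the tool pointing down it reaches from about 0.4 to 0.875 m from the base axis. Payload 6.5 kg.
Tool frame: the origin (TCP) lies at the very end of the fingers, on their centre line; the grasp point (between the pads) lies 19 mm behind it; z points along the fingers, y is the direction in which the jaws open and shut (so a half turn about z gives the same grasp; the last joint's range is limited). The gripper opens to 88 mm and grips with 3 to 60 N. Pads are 18 mm wide; open, the fingers measure 123 mm over their backs; the gripper's body (75 mm by 187 mm) begins 45 mm behind the grasp point.
Start: joints at [1.216, 0.536, -0.004, 1.538, 0.003, 1.067, -0.071], TCP at [0.185, -0.623, 0.239] pointing down, gripper open.
Joint ranges: [-2.7, 2.7], [-0.37, 2.16], [-1.27, 1.26], [0.24, 2.4], [-1.31, 4.45], [0.19, 1.91], [-2.76, 2.76]. Speed limits (rad/s): [2.39, 2.39, 3.14, 3.14, 3.14, 3.14, 3.14].

### API

Orientations are given as a rotation vector (axis times angle).
In Python, from cell import arm gives the robot as it stands.
- The arm moves only by the tool step_arm, never from a script. Its argument "increments" is one flat list of numbers, 5 for each row, row after row: the closure in counts, from 0 (fully open) to 255 (shut), then the shift along the tool's x, y, z in cm, then the turn about the tool's z in rad. In form: [grip, tx, ty, tz, roll, grip, tx, ty, tz, roll, ...]. A call has 1 to 10 rows; each row is the pose to reach, as a shift and turn from the pose commanded when the call began, along the tool's axes at that moment; what a row does not reach only later rows make up. A row lasts 1/10 s, in which the tool goes at most 50 mm and 8.59 degrees, less where a joint would pass 70% of its speed; a pose out of reach is approached as far as the arm can. A call with a gripper value outside its range is refused whole. The fingers move at their own pace and stop on an object; the grip force is fixed at half the most. Time passes only in rows, so rows that repeat a pose let the fingers close. It gives the time, the measured TCP pose, the force and the opening at its end, in the units of the state.
- arm.get_obs(): the state, without advancing time (a new reading comes with each control period).
- arm.capture(name): name is "scene" or "top" or "wrist"; returns (picture, depth): 384x512x3 uint8, red, green, blue; 384x512 float32, m along the optical axis (not along the pixel's ray), 0 where there is no reading.
- arm.get_calibration(name): a dict with "intrinsics" (3x3 intrinsics, pixels), "view" (4x4, takes a point from world to camera coordinates). Camera axes: x right, y down, z forward; pixel columns grow to the right and rows downward; lengths in m; the calibration is good to about 2 mm. A picture is of the moment at which its call begins: read the wrist's pose just before it. get_calibration takes no time and is no camera call; for the wrist camera it gives the pose at the moment of the call.
- arm.job_done(): hands the job in, once; it reports no verdict.
Trained networks look in the newest picture that a camera, given by its name, has taken for a name from the list of things; names that differ only in an ending like _2 or _b are one class to them, and where a whole thing is asked for, a point or a joint stands for the part that bears it (a point fixed in the world has none). Each returns a list of dicts, best first, with "conf" (0 to 1); they miss things now and then, are a little off and sometimes report something else, mostly with a low value. They report only what shows in the picture. A call takes as long as a camera call. They do not tell look-alikes from the thing itself.
- arm.find_in(target, camera): "location" ([x, y, z] in m, in the coordinates of the camera as it stood for that picture, good to about 4 mm: the middle of the surface that is visible of it).
The state is a dict: "t": time; "joint_pos": joint angles; "dq": joint speeds; "joint_torque": joint torques, N m; "position": TCP position; "eef_rot": TCP orientation; "wrist_force": force on the tool from outside, world axes, zero at the start; "wrist_torque": the same for the moment, N m; "grip_width": opening from 0.0 (shut) to 1.0 (fully open).
Only numpy, scipy, OpenCV 4.12 (cv2) and the standard library are available. Lean on these libraries where they do the work, as an engineer would, in place of code of your own. Each camera call takes 0.05 s, during which the arm holds its last target.

### The job

The tube rack on the shaker is loose: stand white spacer blocks upright in the middle of the gap between it and the sliding jaw, side by side with their 25 mm thickness along the gap, adding one at a time until pushing the jaw home closes firmly on the stack and squeezes it against the rack. The jaw springs open when let go, so finish while still holding it closed with the gripper, the stack clamped tight. Leave unneeded spacers and everything else where they stand.

Things in the scene. Friction and masses are not known exactly. Their poses are not given: they have to be found in the camera images.
- shaker: low shaker, 170 (x) x 300 (y) mm, fixed to the table; origin under its centre at table level. Its flat platform top is 60 mm above the table. Along its y axis on the centre line (x = 0) stand, from -y to +y: the sliding jaw, the open gap, the tube rack, and a 40 mm high stop bolted down behind the rack. A 160 mm tall bottle and a carton stand well clear on the far side of the table
- jaw (a joint): travel of the jaw along the shaker's +y, 0 (fully open, where its spring keeps it) to 0.034 m (end of travel). The spring pushes back with 1.5 N at 0 to 3.5 N at full travel, so the jaw opens again when let go. Full travel alone never reaches the rack
- jaw_face (a point): the jaw is an upright aluminium plate 50 mm wide and 57 mm high with a post behind it; this point is the middle of the lower edge of its clamping face, at platform level; it moves with the jaw
- jaw_post (a point): centre of the top of the jaw's post, 72 mm above the platform. The post is 30 mm wide (shaker x) and 16 mm thick (shaker y), upright, 53 mm behind the clamping face (towards -y), with 33 mm free between it and the plate except for a 12 mm high foot, and free platform for 44 mm behind it; push it from behind, or pinch it, to slide the jaw
- rack_face (a point): loose white tube rack (85 x 85 x 55 mm, 0.25 to 0.5 kg, tubes in its far rows up to 78 mm) standing against the stop; this point is the middle of the lower edge of its face that looks at the jaw, at platform level. The gap is the distance along shaker y from jaw_face to here, 38 to 80 mm with the jaw open
- spacer1_mid (a point): one of three identical loose white plastic spacer blocks, 50 (own x) x 25 (own y, thickness) x 60 (z, height) mm, 60 to 130 g, standing upright on a 3 mm mat; this point is its centre, 30 mm above its foot
- spacer2_mid (a point): one of three identical loose white plastic spacer blocks, 50 (own x) x 25 (own y, thickness) x 60 (z, height) mm, 60 to 130 g, standing upright on a 3 mm mat; this point is its centre, 30 mm above its foot
- spacer3_mid (a point): one of three identical loose white plastic spacer blocks, 50 (own x) x 25 (own y, thickness) x 60 (z, height) mm, 60 to 130 g, standing upright on a 3 mm mat; this point is its centre, 30 mm above its foot
- cassette1_mid (a point): bystander: flat white test cassette on the mat, 70 x 20 x 5 mm; this point is its centre
- cassette2_mid (a point): bystander: flat white test cassette on the table, 70 x 20 x 5 mm; this point is its centre
- rack2_mid (a point): bystander: second tube rack standing on the table beyond the shaker, 85 x 85 x 55 mm, two tubes up to 78 mm; this point is its centre
- jar_mid (a point): bystander: small capped jar, 50 mm across, 55 mm tall; this point is its centre
- marker_mid (a point): bystander: marker pen lying on the table, 120 x 13 x 13 mm; this point is its centre
Not all that is in view belongs to the job. What is shaped like the part that bears rack_face but pink or turquoise is not meant.

How it is judged:
By the outcome, as a careful person would: the job done as asked, in the order asked, and still so for the second after the job is handed in, while the arm keeps its last pose, push and grip.
It also fails if it takes over 64 s, if anything falls off the work surface, if the arm or the gripper's body presses on something with over 40 N, if the wrist force passes 120 N, or if a joint passes its speed limit or range.

## Working session

There is one attempt and no reset: what is moved stays moved. The work goes in short steps, Python scripts to look and compute and a tool call to move; the robot and the scene stay as the last step left them, time stands still between calls to the robot, and variables do not carry over. Pictures are saved under pics/ and viewed, and the job is handed in when it is done.

Besides the shell and the picture viewer there is one more tool, called after "Emit:" in YAML: its name, and indented under it one key for each argument. step_arm: Moves the arm, as the interface text tells. Its arguments: {"type":"object","properties":{"increments":{"type":"array"}},"required":["increments"]}

```bash
mkdir -p pics; ls; python3 - <<'E'
from cell import arm
import cv2,numpy as np
o=arm.get_obs();print({k:np.round(v,3) for k,v in o.items()})
for n in ["scene","top"]:
    p,d=arm.capture(n);cv2.imwrite(f"pics/{n}0.png",p[:,:,::-1]);np.savez(f"pics/{n}0.npz",p=p,d=d)
    c=arm.get_calibration(n);print(n,np.round(c["intrinsics"],1).tolist(),np.round(c["view"],3).tolist())
E
```

```text
pics
{'t': np.float64(0.0), 'joint_pos': array([ 1.216,  0.537, -0.004,  1.539,  0.003,  1.067, -0.071]), 'dq': array([-0.   ,  0.001,  0.001,  0.   ,  0.   ,  0.   , -0.   ]), 'joint_torque': array([-1.0000e-03, -5.7098e+01,  9.9000e-01, -2.5160e+01, -5.6000e-02,
        1.8000e-02,  0.0000e+00]), 'position': array([ 0.185, -0.623,  0.238]), 'eef_rot': array([-3.107e+00, -4.520e-01,  1.000e-03]), 'wrist_force': array([1.108, 0.879, 1.041]), 'wrist_torque': array([0.003, 0.035, 0.011]), 'grip_width': np.float64(1.003)}
scene [[385.1, 0.0, 249.8], [0.0, 385.1, 190.0], [0.0, 0.0, 1.0]] [[0.786, 0.618, -0.001, -0.412], [0.468, -0.596, -0.653, -0.2], [-0.404, 0.513, -0.757, 1.308], [0.0, 0.0, 0.0, 1.0]]
top [[355.2, 0.0, 257.1], [0.0, 355.2, 188.4], [0.0, 0.0, 1.0]] [[-0.026, -0.999, -0.024, 0.014], [-0.981, 0.031, -0.193, 0.564], [0.194, 0.019, -0.981, 0.793], [0.0, 0.0, 0.0, 1.0]]
```

View pics/scene0.png

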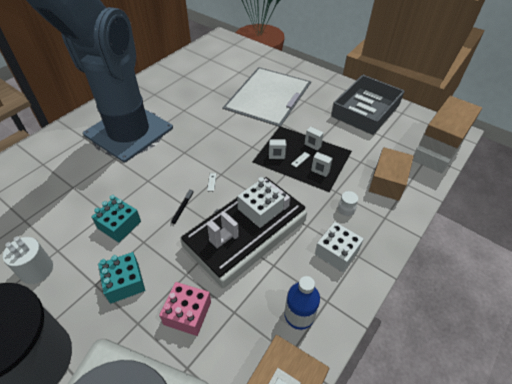

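View pics/top0.png

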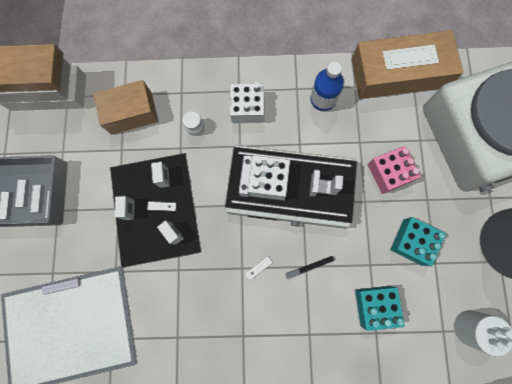

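The overview shows the shaker at top (290,185), with its jaw at (322,183) and the white rack at (264,177). Three spacers stand on the black mat at (160,175), (124,207) and (170,232). Next I measure them.

```bash
cat > h.py <<'E'
import numpy as np,cv2
from cell import arm
def cal(n):
    c=arm.get_calibration(n);return np.array(c["intrinsics"]),np.array(c["view"])
def cloud(d,K,V):
    v,u=np.mgrid[:d.shape[0],:d.shape[1]]
    P=np.stack([(u-K[0,2])/K[0,0]*d,(v-K[1,2])/K[1,1]*d,d],-1)
    W=(P-V[:3,3])@V[:3,:3]
    W[d<=0]=np.nan
    return W
def w(p,V): return (np.array(p)-V[:3,3])@V[:3,:3]
def px(p,K,V):
    q=V[:3,:3]@np.array(p)+V[:3,3];q=K@q;return q[:2]/q[2]
E
python3 - <<'E'
from h import *
K,V=cal("top")
for t in ["spacer1_mid","jaw_face","jaw_post","rack_face","shaker"]:
    for r in arm.find_in(t,"top")[:6]:
        p=w(r["location"],V);print(t,round(r["conf"],2),np.round(p,3),np.round(px(p,K,V)))
z=np.load("pics/top0.npz");W=cloud(z["d"],K,V)
im=cv2.resize(z["p"][130:280,100:370,::-1],None,fx=2.9,fy=2.9,interpolation=cv2.INTER_CUBIC);cv2.imwrite("pics/topz.png",im)
# spacers via height mask
X,Y,Z=W[...,0],W[...,1],W[...,2]
print("table z",np.nanmedian(Z[250:300,210:240]))
m=((Z>0.05)&(Z<0.075)).astype(np.uint8); m[:,:100]=0;m[:150]=0;m[250:]=0;m[:,205:]=0
n,l,s,c=cv2.connectedComponentsWithStats(m)
for i in range(1,n):
    if s[i,4]<20: continue
    q=W[l==i];r=cv2.minAreaRect((q[:,:2]*1000).astype(np.float32));print(s[i],np.round(q.mean(0),3),np.round(np.median(q[:,2]),3),r)
for z0,z1,nm in [(0.055,0.066,'plat'),(0.105,0.125,'h115'),(0.125,0.14,'post')]:
    m=((Z>z0)&(Z<z1)).astype(np.uint8); m[:140]=0;m[235:]=0;m[:,:222]=0;m[:,362:]=0
    n,l,s,c=cv2.connectedComponentsWithStats(m)
    for i in range(1,n):
        if s[i,4]<12: continue
        q=W[l==i];r=cv2.minAreaRect((q[:,:2]*1000).astype(np.float32));print(nm,s[i],np.round(q.mean(0),3),r)
E
```

```text
spacer1_mid 0.67 [0.464 0.201 0.062] [171. 232.]
jaw_face 0.86 [ 0.559 -0.162  0.109] [328. 184.]
jaw_post 0.92 [ 0.553 -0.154  0.109] [325. 187.]
rack_face 0.96 [ 0.577 -0.03   0.116] [269. 177.]
rack_face 0.83 [ 0.286 -0.267  0.055] [379. 307.]
rack_face 0.82 [ 0.601 -0.329  0.057] [394. 169.]
rack_face 0.8 [ 0.428 -0.366  0.056] [417. 242.]
shaker 0.74 [ 0.545 -0.116  0.062] [305. 194.]
shaker 0.23 [0.738 0.153 0.053] [193. 122.]
table z 0.0008552003843125719
[152 162  13  22 247] [0.608 0.234 0.063] 0.063 ((609.687744140625, 235.96954345703125), (50.7513313293457, 25.18892478942871), 6.678421974182129)
[115 196  14  22 265] [0.528 0.32  0.062] 0.063 ((529.2891235351562, 322.07366943359375), (26.455799102783203, 50.17275619506836), 89.91801452636719)
[158 221  22  23 257] [0.466 0.206 0.063] 0.063 ((466.7860412597656, 207.64443969726562), (50.479278564453125, 24.95769691467285), 37.42462158203125)
plat [ 225  147  133   76 5375] [ 0.564 -0.1    0.061] ((572.6397705078125, -84.83757019042969), (300.1200256347656, 151.08187866210938), 81.37010192871094)
h115 [ 248  156   42   41 128
[... 489 characters left out ...]
32543945312, -8.917073249816895), (10.992196083068848, 14.322775840759277), 88.77728271484375)
post [268 159   6   7  31] [ 0.606 -0.035  0.138] ((605.9713134765625, -35.00303649902344), (10.918316841125488, 12.36636734008789), 88.16716766357422)
post [255 169   6   7  34] [ 0.585 -0.006  0.138] ((584.3269653320312, -6.064019680023193), (10.879652976989746, 13.219412803649902), 88.39938354492188)
post [335 175   8  15 107] [ 0.557 -0.181  0.132] ((557.7265625, -181.24298095703125), (15.996946334838867, 30.081716537475586), 81.60332489013672)
post [253 180   6   7  31] [ 0.559 -0.001  0.138] ((559.8087768554688, -1.0957732200622559), (10.837698936462402, 13.328938484191895), 88.1567153930664)
```

View pics/topz.png

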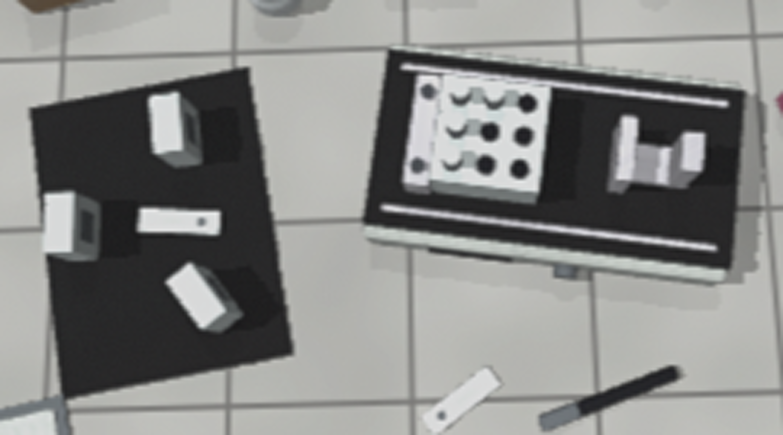

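```bash
cat >> h.py <<'E'
from scipy.spatial.transform import Rotation as R
U=np.array([.1495,.9888]);N=np.array([.9888,-.1495])
def go(p,ydeg,o=None):
    """world target p, tool y axis angle in deg (mod 180) -> tool cm shifts, roll"""
    o=o or arm.get_obs();M=R.from_rotvec(o["eef_rot"]).as_matrix()
    t=M.T@(np.array(p)-o["position"])*100
    a=np.degrees(np.arctan2(M[1,1],M[0,1]));dw=(ydeg-a+90)%180-90
    print("tcp",np.round(o["position"],4),"yang",round(a,1),"t",round(float(o["t"]),2),"f",np.round(o["wrist_force"],1),"q",np.round(o["joint_pos"],2),"-> cm",np.round(t,2),"roll",round(-np.radians(dw),3))
E
python3 -c "
from h import *
go([.6097,.236,.239],6.7);go([.6097,.236,.10],6.7)"
```

```text
tcp [ 0.1851 -0.6229  0.2385] yang -73.4 t 0.35 f [-0.6 -0.4  0.2] q [ 1.22  0.54 -0.    1.54  0.    1.07 -0.07] -> cm [ 6.517e+01 -7.024e+01 -3.000e-02] roll -1.399
tcp [ 0.1851 -0.6229  0.2385] yang -73.4 t 0.35 f [-0.6 -0.4  0.2] q [ 1.22  0.54 -0.    1.54  0.    1.07 -0.07] -> cm [ 65.17 -70.23  13.87] roll -1.399
```

Emit:
step_arm:
  increments: [40,65.2,-70.2,0,-1.4,40,65.2,-70.2,0,-1.4,40,65.2,-70.2,0,-1.4,40,65.2,-70.2,0,-1.4,40,65.2,-70.2,0,-1.4,40,65.2,-70.2,0,-1.4,40,65.2,-70.2,0,-1.4,40,65.2,-70.2,0,-1.4,40,65.2,-70.2,0,-1.4,40,65.2,-70.2,0,-1.4]

```text
t: 1.35
position: [0.4075, -0.1733, 0.2391]
eef_rot: [2.081, 2.352, -0.0]
wrist_force: [1.0, 0.1, -0.0]
grip_width: 0.846
```

```bash
python3 -c "
from h import *
go([.6097,.236,.239],6.7)"
```

```text
tcp [ 0.4075 -0.1733  0.2391] yang 7.0 t 1.35 f [ 1.   0.1 -0. ] q [ 0.76  0.22 -0.52  2.04  0.14  0.92  0.29] -> cm [ 3.815e+01  2.507e+01 -1.000e-02] roll 0.006
```

Emit:
step_arm:
  increments: [40,38,25,0,0,40,38,25,0,0,40,38,25,0,0,40,38,25,0,0,40,38,25,0,0,40,38,25,0,0,40,38,25,0,0,40,38,25,0,0,40,38,25,0,0,40,38,25,0,0]

```text
t: 2.35
position: [0.6104, 0.2394, 0.2385]
eef_rot: [-2.076, -2.353, -0.006]
wrist_force: [0.2, 0.4, -0.4]
grip_width: 0.845
```

```bash
python3 -c "
from h import *
go([.6097,.236,.11],6.7)
p,d=arm.capture('wrist');K,V=cal('wrist');cv2.imwrite('pics/w1.png',p[:,:,::-1])
np.savez('pics/w1.npz',d=d,K=K,V=V,p=p)
W=cloud(d,K,V);Z=W[...,2]
m=((Z>.055)&(Z<.075)).astype(np.uint8)
n,l,s,c=cv2.connectedComponentsWithStats(m)
for i in range(1,n):
    if s[i,4]<150: continue
    q=W[l==i];print(s[i],np.round(np.median(q[:,2]),3),cv2.minAreaRect((q[:,:2]*1000).astype(np.float32)))
"
```

```text
tcp [0.6104 0.2394 0.2385] yang 7.2 t 2.35 f [ 0.2  0.4 -0.4] q [-0.05  0.62 -0.59  1.5   0.36  1.13 -0.58] -> cm [-0.4  -0.12 12.85] roll 0.008
[  381    49    95   130 10420] 0.07 ((791.5247192382812, 324.8304443359375), (90.95037841796875, 130.3399200439453), 14.248515129089355)
[ 172   80   47   28 1091] 0.064 ((530.451171875, 318.96807861328125), (50.094032287597656, 24.975101470947266), 0.8802356719970703)
[116 166  46  37 848] 0.064 ((467.55224609375, 204.9542236328125), (50.367279052734375, 24.950359344482422), 36.98299026489258)
[237 166  41  22 868] 0.064 ((611.4877319335938, 232.9737548828125), (49.01939392089844, 25.477293014526367), 6.476871490478516)
[344 230  22  22 185] 0.056 ((754.816162109375, 164.91079711914062), (14.015290260314941, 40.927520751953125), 50.097923278808594)
[162 318  30  40 828] 0.062 ((522.7374267578125, -26.64126205444336), (84.57588195800781, 31.173969268798828), 81.43842315673828)
[216 318  62  32 735] 0.062 ((622.4757690429688, -1.9288558959960938), (61.615787506103516, 87.33906555175781), 89.03787231445312)
[328 318  43  32 938] 0.056 ((781.5304565429688, 8.609054565429688), (63.92498779296875, 60.1236457824707), 5.313499927520752)
```

View pics/w1.png

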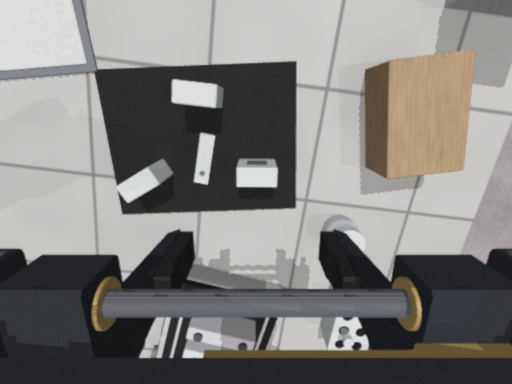

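The wrist view shows the target spacer at (257,173), within 3 mm of the top camera's fix, and free space around it. I'm descending on it.

```bash
python3 -c "
from h import *
go([.6106,.2345,.024],6.6)"
```

```text
tcp [0.6102 0.2367 0.2383] yang 7.1 t 2.4 f [-0.4  1.1  0. ] q [-0.05  0.62 -0.59  1.5   0.36  1.14 -0.58] -> cm [-2.900e-01  1.000e-02  2.143e+01] roll 0.008
```

Emit:
step_arm:
  increments: [40,-0.2,0,5,0.01,40,-0.2,0,10,0.01,40,-0.2,0,12,0.01,40,-0.2,0,12,0.01]

```text
t: 2.8
position: [0.6084, 0.2267, 0.1151]
eef_rot: [-2.098, -2.335, 0.011]
wrist_force: [0.2, 0.1, -0.1]
grip_width: 0.843
```

```bash
python3 -c "
from h import *
go([.6106,.2345,.024],6.6)"
```

```text
tcp [0.6084 0.2267 0.1151] yang 6.1 t 2.8 f [ 0.2  0.1 -0.1] q [-0.07  0.74 -0.53  1.6   0.44  0.93 -0.65] -> cm [0.78 0.36 9.11] roll -0.008
```

Emit:
step_arm:
  increments: [40,0,0,0,0,40,0,0,0,0]

```text
t: 3.0
position: [0.612, 0.2299, 0.121]
eef_rot: [2.098, 2.336, 0.005]
wrist_force: [0.6, -0.5, 0.4]
grip_width: 0.846
```

```bash
python3 -c "
from h import *
go([.6106,.2345,.024],6.6);print(R.from_rotvec(arm.get_obs()['eef_rot']).as_matrix().round(3))"
```

```text
tcp [0.612  0.2299 0.121 ] yang 6.1 t 3.0 f [ 0.6 -0.5  0.4] q [-0.07  0.74 -0.53  1.59  0.44  0.93 -0.65] -> cm [ 0.46 -0.13  9.7 ] roll -0.008
[[-0.107  0.994  0.003]
 [ 0.994  0.107  0.001]
 [ 0.001  0.003 -1.   ]]
```

Emit:
step_arm:
  increments: [40,0.45,-0.1,3,-0.01,40,0.45,-0.1,6,-0.01,40,0.45,-0.1,8.5,-0.01,40,0.45,-0.1,9.6,-0.01,40,0.45,-0.1,9.6,-0.01,40,0.45,-0.1,9.6,-0.01,40,0.45,-0.1,9.6,-0.01]

```text
t: 3.7
position: [0.6105, 0.2348, 0.0246]
eef_rot: [2.086, 2.347, 0.004]
wrist_force: [-0.2, 0.3, 1.1]
grip_width: 0.843
```

```bash
python3 -c "
from h import *
go([.6106,.2345,.024],6.6)"
```

```text
tcp [0.6105 0.2348 0.0246] yang 6.7 t 3.7 f [-0.2  0.3  1.1] q [-0.12  0.87 -0.47  1.61  0.51  0.78 -0.7 ] -> cm [-0.03  0.01  0.06] roll 0.003
```

Emit:
step_arm:
  increments: [255,0,0,0,0,255,0,0,0,0,255,0,0,0,0,255,0,0,0,0,255,0,0,0,0,255,0,0,-3,0,255,0,0,-8,0,255,0,0,-13,0,255,0,0,-18,0,255,0,0,-18,0]

```text
t: 4.7
position: [0.6126, 0.2366, 0.2102]
eef_rot: [2.084, 2.345, 0.017]
wrist_force: [-0.5, 0.7, -1.5]
grip_width: 0.564
```

```bash
python3 -c "
from h import *
print(arm.get_obs()['grip_width'])
p=N*.579+U*-.0144;print(p);go([p[0],p[1],.2],-8.6)"
```

```text
0.5639565357470487
[ 0.5703624  -0.10079922]
tcp [0.6126 0.2366 0.2102] yang 6.8 t 4.7 f [-0.5  0.7 -1.5] q [-0.05  0.64 -0.58  1.53  0.38  1.07 -0.6 ] -> cm [-33.01  -8.17   0.8 ] roll 0.268
```

Emit:
step_arm:
  increments: [255,-33,-8.2,0,0.27,255,-33,-8.2,0,0.27,255,-33,-8.2,0,0.27,255,-33,-8.2,0,0.27,255,-33,-8.2,0,0.27,255,-33,-8.2,0,0.27,255,-33,-8.2,0,0.27,255,-33,-8.2,0,0.27,255,-33,-8.2,0,0.27,255,-33,-8.2,0,0.27]

```text
t: 5.7
position: [0.5664, -0.1014, 0.2022]
eef_rot: [-2.381, -2.048, -0.0]
wrist_force: [0.1, -0.1, -0.4]
grip_width: 0.564
```

```bash
cat > look.py <<'E'
from h import *
import sys
t=sys.argv[1]
p,d=arm.capture('wrist');K,V=cal('wrist');cv2.imwrite(f'pics/w{t}.png',p[:,:,::-1])
np.savez(f'pics/w{t}.npz',d=d,K=K,V=V,p=p)
p,d=arm.capture('scene');K,V=cal('scene');cv2.imwrite(f'pics/s{t}.png',cv2.resize(p[150:300,150:350,::-1],None,fx=3,fy=3,interpolation=cv2.INTER_CUBIC))
np.savez(f'pics/s{t}.npz',d=d,K=K,V=V,p=p)
E
python3 look.py 2;python3 -c "
from h import *
p=N*.579+U*-.0144;go([p[0],p[1],.2],-8.6)
z=np.load('pics/w2.npz');W=cloud(z['d'],z['K'],z['V']);Z=W[...,2]
for a,b in [(.108,.122),(.127,.136)]:
  m=((Z>a)&(Z<b)).astype(np.uint8)
  n,l,s,c=cv2.connectedComponentsWithStats(m)
  for i in range(1,n):
    if s[i,4]<60: continue
    q=W[l==i];print(s[i],np.round(np.median(q[:,2]),3),cv2.minAreaRect((q[:,:2]*1000).astype(np.float32)), 'u',np.nanpercentile(q[:,:2]@U,[1,99]).round(4),'n',np.nanpercentile(q[:,:2]@N,[1,99]).round(4))
"
```

```text
tcp [ 0.5667 -0.1012  0.2025] yang -8.5 t 5.8 f [ 0.1  0.4 -0.7] q [ 0.47  0.5  -0.5   1.75  0.28  0.96 -0.29] -> cm [0.09 0.36 0.25] roll 0.001
[ 209   57  109  108 9671] 0.116 ((582.3301391601562, -30.732940673828125), (84.7833480834961, 85.17263793945312), 81.29522705078125) u [0.0154 0.098 ] n [0.5388 0.6217]
[487 214  25  39 611] 0.113 ((789.7487182617188, -173.81494140625), (41.25843811035156, 12.33812427520752), 70.81707763671875) u [-0.0712 -0.0365] n [0.8011 0.8145]
```

View pics/w2.png

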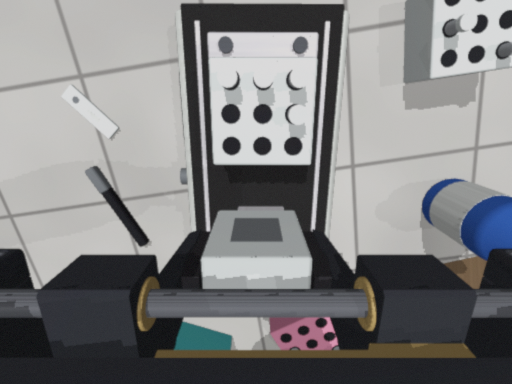

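View pics/s2.png

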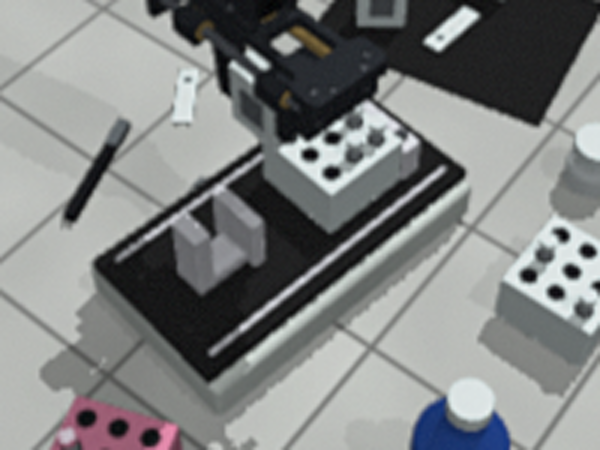

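Emit:
step_arm:
  increments: [255,0.1,0.4,3,0,255,0.1,0.4,6,0,255,0.1,0.4,8,0,255,0.1,0.4,10,0,255,0.1,0.4,10,0,255,0.1,0.4,10,0,255,0.1,0.4,10,0]

```text
t: 6.5
position: [0.5718, -0.1023, 0.1039]
eef_rot: [2.382, 2.046, 0.002]
wrist_force: [-1.0, -0.7, -1.1]
grip_width: 0.564
```

```bash
python3 -c "
from h import *
p=N*.5798+U*-.0144;go([p[0],p[1],.0825],-8.6)"
```

```text
tcp [ 0.5718 -0.1023  0.1039] yang -8.7 t 6.5 f [-1.  -0.7 -1.1] q [ 0.43  0.64 -0.44  1.8   0.37  0.78 -0.36] -> cm [ 0.12 -0.08  2.14] roll -0.001
```

Emit:
step_arm:
  increments: [255,0.1,-0.1,1,0,255,0.1,-0.1,1.6,0,255,0.1,-0.1,2,0,255,0.1,-0.1,2.1,0,255,0.1,-0.1,2.1,0,255,0.1,-0.1,2.1,0]

```text
t: 7.1
position: [0.5701, -0.1017, 0.0818]
eef_rot: [2.384, 2.046, 0.0]
wrist_force: [0.1, 1.6, -1.8]
grip_width: 0.561
```

```bash
python3 look.py 3; python3 -c "
from h import *
p=N*.5798+U*-.0144;go([p[0],p[1],.0825],-8.6)"
```

```text
tcp [ 0.5701 -0.1017  0.0819] yang -8.7 t 7.2 f [-0.6 -0.6 -1.9] q [ 0.41  0.67 -0.43  1.81  0.39  0.74 -0.37] -> cm [ 0.09  0.09 -0.06] roll -0.002
```

View pics/s3.png

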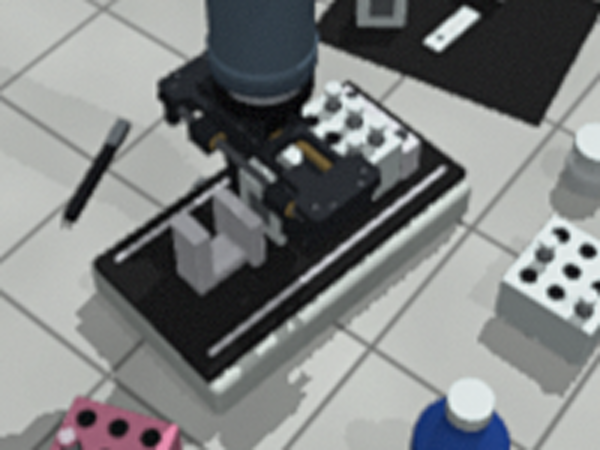

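Emit:
step_arm:
  increments: [255,0.05,0.05,0.1,0,255,0.05,0.05,0.1,0,255,0.05,0.05,0.1,0]

```text
t: 7.5
position: [0.5705, -0.1012, 0.0807]
eef_rot: [2.384, 2.047, -0.0]
wrist_force: [0.7, 0.1, -2.0]
grip_width: 0.564
```

Emit:
step_arm:
  increments: [255,0,0,0.1,0,255,0,0,0.1,0,255,0,0,0.15,0,255,0,0,0.15,0]

```text
t: 7.9
position: [0.5706, -0.1012, 0.08]
eef_rot: [2.383, 2.046, -0.0]
wrist_force: [-3.0, -0.6, 8.4]
grip_width: 0.563
```

Emit:
step_arm:
  increments: [255,0,0,-0.05,0,60,0,0,-0.05,0,60,0,0,-0.05,0,60,0,0,-0.05,0,60,0,0,-2,0,60,0,0,-7,0,60,0,0,-12,0,60,0,0,-12,0]

```text
t: 8.7
position: [0.5748, -0.1012, 0.2058]
eef_rot: [2.377, 2.041, 0.012]
wrist_force: [0.7, -0.4, 0.1]
grip_width: 0.764
```

```bash
python3 look.py 4; python3 -c "
from h import *
p=N*.579+U*(-.0958-.035);go([p[0],p[1],.2],-8.6);print(arm.get_obs()['grip_width'])"
```

```text
tcp [ 0.5712 -0.1015  0.2003] yang -8.7 t 8.8 f [ 0.1  0.2 -0.4] q [ 0.47  0.51 -0.5   1.74  0.29  0.96 -0.3 ] -> cm [-11.59  -0.07   0.03] roll -0.002
0.7661390300643948
```

View pics/s4.png

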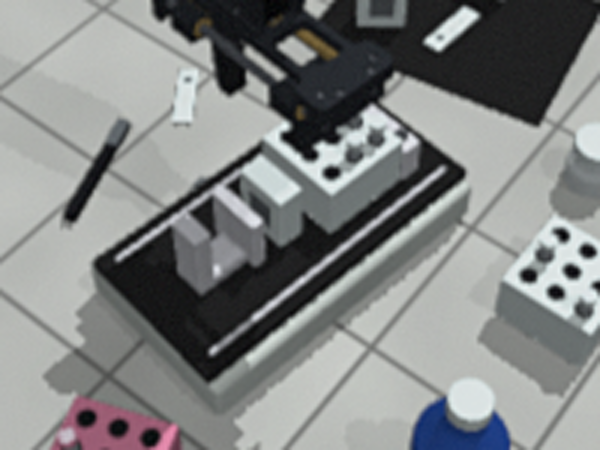

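The scene view shows the spacer standing upright and square, mid-gap, at (270,200). Next I take the shut fingers behind the post.

Emit:
step_arm:
  increments: [255,-11.4,0,0,0,255,-11.4,0,0,0,255,-11.4,0,0,0,255,-11.4,0,0,0,255,-11.4,0,0,0,255,-11.4,0,0,0,255,-11.4,0,0,0,255,-11.4,0,0,0]

```text
t: 9.6
position: [0.5535, -0.2125, 0.1992]
eef_rot: [-2.381, -2.049, -0.0]
wrist_force: [0.1, -0.3, 0.8]
grip_width: 0.063
```

```bash
python3 look.py 5; cat > an.py <<'E'
from h import *
import sys
z=np.load(sys.argv[1])
K,V=(z['K'],z['V']) if 'K' in z else cal('top')
W=cloud(z['d'],K,V);Z=W[...,2]
inb=(abs(W[...,:2]@N-.579)<.1)&(abs(W[...,:2]@U+.02)<.13)
for a,b in [(.110,.1185),(.1187,.126),(.127,.136)]:
  m=((Z>a)&(Z<b)&inb).astype(np.uint8)
  n,l,s,c=cv2.connectedComponentsWithStats(m)
  for i in range(1,n):
    if s[i,4]<60: continue
    q=W[l==i];r=cv2.minAreaRect((q[:,:2]*1000).astype(np.float32));ce=np.array(r[0]);print(s[i],np.round(np.median(q[:,2]),3),'size',np.round(r[1],1),round(r[2],1),'u %.1f n %.1f'%(ce@U,ce@N))
E
python3 an.py pics/w5.npz
python3 -c "
from h import *
p=N*.579+U*(-.128);go([p[0],p[1],.09],-8.6);print(arm.get_obs()['grip_width'])
p,d=arm.capture('top');np.savez('pics/t5.npz',p=p,d=d);cv2.imwrite('pics/t5.png',p[:,:,::-1])"; python3 an.py pics/t5.npz
```

```text
[ 200    0  117   19 2110] 0.116 size [10.9 84.7] 81.4 u 17.9 n 580.2
[227  73  60   2  65] 0.114 size [ 0.5 46.2] 81.3 u -26.1 n 579.2
[226  98  63  16 726] 0.118 size [11.4 49.7] 81.4 u -49.7 n 579.7
[ 223   37   68   37 2432] 0.121 size [24.7 49.9] 81.3 u -13.9 n 579.5
[240 155  35   2  61] 0.123 size [ 0.7 28.1] 81.4 u -89.0 n 579.8
[239 157  37  21 766] 0.133 size [16.1 29.1] 81.4 u -96.8 n 579.8
tcp [ 0.5534 -0.2132  0.1993] yang -8.6 t 9.7 f [ 0.2  0.9 -0.4] q [ 0.64  0.53 -0.48  1.71  0.28  0.97 -0.09] -> cm [ 1.000e-02 -1.000e-02  1.093e+01] roll -0.001
0.0038189028622751292
[ 248  156   42   41 1228] 0.116 size [85.  85.2] 81.2 u 56.3 n 578.9
[313 170   7  23 101] 0.117 size [12.2 49.9] 82.6 u -48.9 n 578.5
[294 168  13  23 231] 0.121 size [24.7 49.4] 81.2 u -12.9 n 578.2
[335 175   8  15 104] 0.132 size [15.2 30.4] 85.0 u -95.5 n 578.6
```

View pics/w5.png

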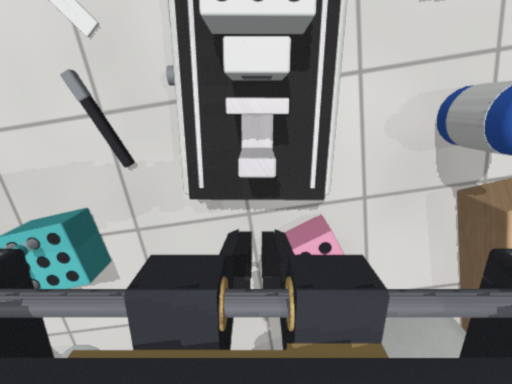

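The cameras agree on the layout: gap about 56.5 mm, spacer centred at 1 mm from mid-gap and square. One spacer would be met at about 31.5 of 34 mm, so I'll test that by pushing the post.

Emit:
step_arm:
  increments: [255,0,0,4,0,255,0,0,8,0,255,0,0,10,0,255,0,0,10.9,0,255,0,0,10.9,0,255,0,0,10.9,0,255,0,0,10.9,0]

```text
t: 10.45
position: [0.5543, -0.2142, 0.0917]
eef_rot: [2.382, 2.045, 0.002]
wrist_force: [0.2, -0.7, -0.4]
grip_width: 0.009
```

```bash
cat > st.py <<'E'
from h import *
o=arm.get_obs();f=o['wrist_force'];p=o['position']
print('t',o['t'],'u %.1f n %.1f z %.1f'%(p[:2]@U*1e3,p[:2]@N*1e3,p[2]*1e3),'fu %.1f fn %.1f fz %.1f'%(f[:2]@U,f[:2]@N,f[2]))
E
python3 st.py
```

```text
t 10.45 u -128.9 n 580.1 z 91.7 fu -0.6 fn 0.3 fz -0.4
```

Emit:
step_arm:
  increments: [255,0.6,0,0,0,255,1.2,0,0,0,255,1.7,0,0,0,255,2.2,0,0,0,255,2.7,0,0,0,255,3.2,0,0,0,255,3.6,0,0,0,255,4,0,0,0,255,4,0,0,0,255,4,0,0,0]

```text
t: 11.45
position: [0.5594, -0.1742, 0.0902]
eef_rot: [2.383, 2.047, 0.001]
wrist_force: [1.1, -3.2, 2.0]
grip_width: 0.002
```

```bash
python3 st.py; python3 look.py 6; python3 an.py pics/w6.npz;python3 -c "
from h import *
p,d=arm.capture('top');np.savez('pics/t6.npz',p=p,d=d);cv2.imwrite('pics/t6.png',cv2.resize(p[120:260,200:380,::-1],None,fx=4,fy=4))"; python3 an.py pics/t6.npz
```

```text
t 11.45 u -88.6 n 579.2 z 90.2 fu -3.0 fn 1.6 fz 2.0
[ 148    0  221   45 9508] 0.116 size [14.6 85.2] 81.2 u 20.4 n 580.1
[ 200  123  117   29 2654] 0.118 size [12.1 50.2] 81.4 u -24.0 n 580.0
[227 215  62   9 412] 0.114 size [ 2.3 29.8] 81.1 u -63.8 n 579.8
[ 193   57  127   67 8045] 0.121 size [25. 50.] 80.7 u -5.2 n 579.4
[225 222  66  10 424] 0.123 size [ 2.6 29.9] 80.5 u -63.9 n 579.9
[ 223  229   70   60 2788] 0.133 size [24.8 30. ] 81.3 u -75.1 n 579.7
[ 248  156   42   41 1236] 0.116 size [85.  85.5] 81.0 u 56.3 n 579.1
[295 169  14  23 107] 0.117 size [22.3 54.1] 66.1 u -22.9 n 576.7
[290 167  14  24 236] 0.121 size [29.  50.2] 82.9 u -6.7 n 578.7
```

View pics/w6.png

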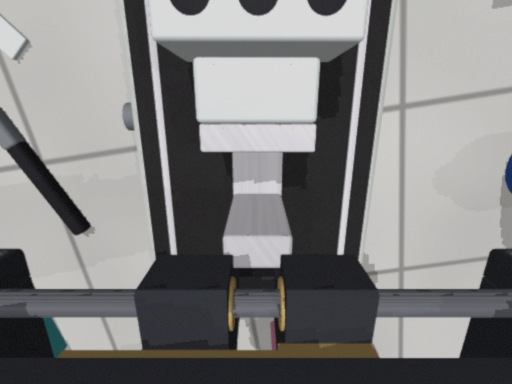

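View pics/s6.png

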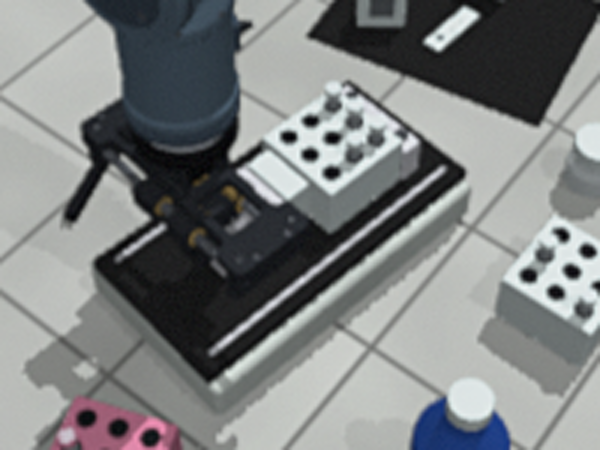

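Jaw travel is about 26 mm. The spacer is square against the jaw with about 5.8 mm left to the rack, and the push force is about 3 N. I'm pushing further, slowly.

Emit:
step_arm:
  increments: [255,0.2,0,0,0,255,0.4,0,0,0,255,0.5,0,0,0,255,0.6,0,0,0,255,0.7,0,0,0,255,0.7,0,0,0,255,0.7,0,0,0]

```text
t: 12.3
position: [0.5604, -0.1674, 0.0901]
eef_rot: [2.384, 2.046, 0.0]
wrist_force: [2.1, -4.9, -0.7]
grip_width: 0.007
```

```bash
python3 st.py; python3 look.py 7; python3 an.py pics/w7.npz
```

```text
t 12.3 u -81.8 n 579.1 z 90.1 fu -4.6 fn 2.8 fz -0.7
[  148     0   221    63 12837] 0.116 size [21.2 85.4] 81.2 u 23.9 n 580.0
[ 200  124  117   29 2478] 0.118 size [12.2 50.2] 80.6 u -17.2 n 580.0
[227 215  62   9 409] 0.114 size [ 2.4 29.8] 81.6 u -56.9 n 579.8
[ 194   59  127   69 8026] 0.121 size [26. 50.] 81.2 u 0.4 n 579.4
[225 222  66  10 423] 0.122 size [ 2.5 29.6] 81.4 u -56.8 n 579.8
[ 223  230   70   59 2765] 0.133 size [24.7 30. ] 80.3 u -67.9 n 579.7
```

View pics/w7.png

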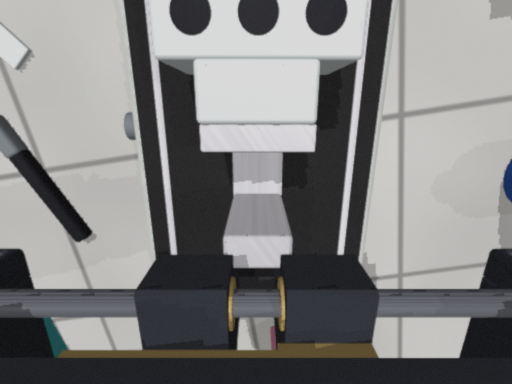

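Emit:
step_arm:
  increments: [255,0.1,0,0,0,255,0.2,0,0,0,255,0.3,0,0,0,255,0.3,0,0,0]

```text
t: 12.8
position: [0.5604, -0.167, 0.0902]
eef_rot: [2.384, 2.043, -0.003]
wrist_force: [0.6, -9.8, -0.6]
grip_width: 0.005
```

```bash
python3 st.py
```

```text
t 12.8 u -81.3 n 579.1 z 90.2 fu -9.6 fn 2.1 fz -0.6
```

Push force rose to about 10 N with no more motion. I need to tell whether that is a clamp or the jaw's end stop, so I measure the spacer-to-rack gap closely.

```bash
python3 look.py 8; cat > gap.py <<'E'
from h import *
import sys
for t in sys.argv[1:]:
  z=np.load(f'pics/w{t}.npz');W=cloud(z['d'],z['K'],z['V']);
  u=W[...,:2]@U*1e3;n=W[...,:2]@N*1e3-579.5;Z=W[...,2]*1e3
  for n0 in (-20,-10,0,10,20):
    s=abs(n-n0)<3
    sp=u[s&(Z>119.5)&(Z<124)&(u>-30)];ra=u[s&(Z>110)&(Z<117.5)&(u>5)]
    pl=u[s&(Z>116)&(Z<119)&(u<-5)&(u>-60)]
    print(t,n0,'spacer %.1f..%.1f'%tuple(np.percentile(sp,[2,98])),'rack from %.1f'%np.percentile(ra,1),'plate %.1f..%.1f'%tuple(np.percentile(pl,[2,98])))
E
python3 gap.py 6 7 8; python3 -c "
import cv2;a=cv2.imread('pics/w8.png')[20:180,150:370];cv2.imwrite('pics/w8z.png',cv2.resize(a,None,fx=3.5,fy=3.5,interpolation=cv2.INTER_CUBIC))"
```

```text
6 -20 spacer -16.9..6.5 rack from 13.5 plate -29.7..-18.3
6 -10 spacer -17.0..6.3 rack from 13.4 plate -29.8..-18.4
6 0 spacer -17.0..6.5 rack from 13.3 plate -29.8..-18.4
6 10 spacer -17.0..6.2 rack from 13.3 plate -29.8..-18.4
6 20 spacer -17.4..6.1 rack from 13.3 plate -29.8..-18.4
7 -20 spacer -10.7..12.8 rack from 14.4 plate -22.8..-11.4
7 -10 spacer -10.6..12.8 rack from 14.3 plate -56.5..-11.4
7 0 spacer -10.4..12.8 rack from 14.3 plate -56.5..-11.4
7 10 spacer -10.5..12.8 rack from 14.3 plate -56.6..-11.8
7 20 spacer -10.5..12.8 rack from 14.3 plate -22.8..-11.8
8 -20 spacer -10.3..13.3 rack from 14.9 plate -22.8..-11.2
8 -10 spacer -10.3..13.2 rack from 14.8 plate -56.1..-11.3
8 0 spacer -9.9..13.2 rack from 14.7 plate -56.1..-11.0
8 10 spacer -10.4..13.3 rack from 14.8 plate -56.1..-11.3
8 20 spacer -10.4..13.2 rack from 14.7 plate -22.9..-11.4
```

View pics/w8z.png

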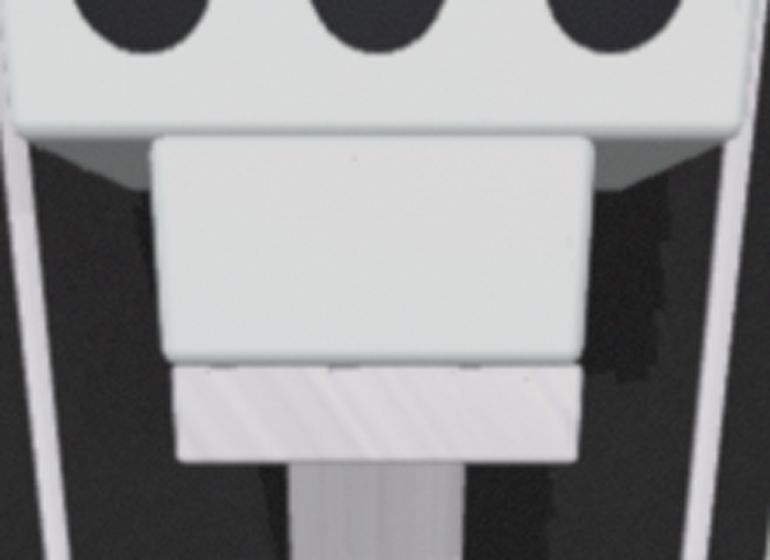

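View pics/s8.png

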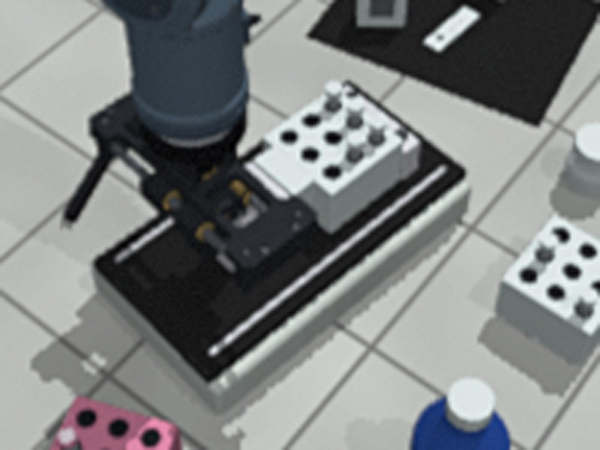

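```bash
cat > g2.py <<'E'
from h import *
import sys
for t in sys.argv[1:]:
  z=np.load(f'pics/w{t}.npz');W=cloud(z['d'],z['K'],z['V']);
  u=W[...,:2]@U*1e3;n=W[...,:2]@N*1e3-579.5;Z=W[...,2]*1e3
  e=[np.percentile(u[(abs(n-n0)<4)&(Z>113)&(Z<117.5)&(u>5)],.5) for n0 in(-36,36)]
  pl=u[(abs(n)<22)&(Z>116.6)&(Z<119)&(u<-5)&(u>-60)]; pl=pl[abs(pl-np.median(pl))<10]
  po=u[(abs(n)<12)&(Z>130)&(Z<136)&(u<-40)]
  print(t,'rack edge',np.round(e,2),'plate',np.percentile(pl,[1,50,99]).round(2),'post',np.percentile(po,[1,50,99]).round(2))
E
python3 g2.py 5 6 7 8
```

```text
5 rack edge [12.92 12.72] plate [-55.35 -49.25 -43.97] post [-104.66  -96.35  -89.04]
6 rack edge [13.5  13.19] plate [-29.84 -23.85 -18.35] post [-86.31 -71.58 -63.02]
7 rack edge [13.69 13.46] plate [-22.9  -17.12 -11.38] post [-79.19 -64.54 -56.1 ]
8 rack edge [14.27 14.  ] plate [-22.88 -16.74 -10.89] post [-78.74 -63.88 -55.6 ]
```

Seen in one frame, the rack-to-jaw distance went from 56.8 to 25.0 mm. That is exactly one spacer at about 31.8 of 34 mm travel, so it is a clamp and not the end stop. I'm firming the push.

Emit:
step_arm:
  increments: [255,0.1,0,0,0,255,0.2,0,0,0,255,0.3,0,0,0,255,0.4,0,0,0,255,0.4,0,0,0,255,0.4,0,0,0]

```text
t: 13.5
position: [0.5604, -0.167, 0.0902]
eef_rot: [2.385, 2.038, -0.009]
wrist_force: [0.7, -17.5, 0.4]
grip_width: 0.002
```

```bash
python3 st.py; python3 look.py 9; python3 g2.py 9;python3 gap.py 9; python3 st.py
```

```text
t 13.5 u -81.4 n 579.1 z 90.2 fu -17.2 fn 3.3 fz 0.4
9 rack edge [14.21 13.97] plate [-22.74 -16.74 -11.06] post [-78.65 -64.01 -55.66]
9 -20 spacer -10.1..13.2 rack from 14.9 plate -22.5..-11.1
9 -10 spacer -10.2..13.3 rack from 14.9 plate -55.9..-11.2
9 0 spacer -10.2..13.3 rack from 14.8 plate -56.1..-11.2
9 10 spacer -10.3..13.3 rack from 14.7 plate -56.1..-11.3
9 20 spacer -10.3..13.1 rack from 14.6 plate -22.9..-11.3
t 13.6 u -81.3 n 579.1 z 90.2 fu -18.0 fn 3.1 fz 0.3
```

View pics/w9.png

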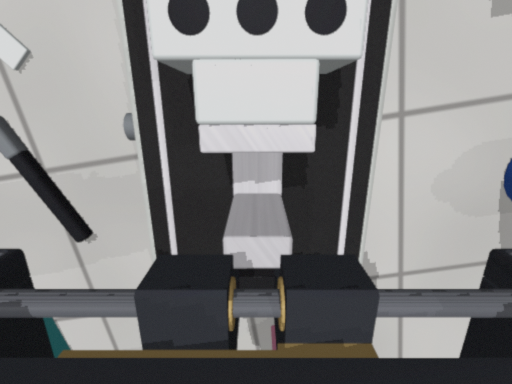

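Emit:
step_arm:
  increments: [255,0,0,0,0,255,0,0,0,0,255,0,0,0,0,255,0,0,0,0,255,0,0,0,0]

```text
t: 14.1
position: [0.5603, -0.1671, 0.0903]
eef_rot: [2.385, 2.038, -0.009]
wrist_force: [0.9, -17.5, 0.8]
grip_width: 0.006
```

```bash
python3 st.py; python3 -c "
from cell import arm;print(arm.job_done())"
```

```text
t 14.1 u -81.4 n 579.0 z 90.3 fu -17.2 fn 3.6 fz 0.8
the job is handed in; nothing more can be done
None
```

The job is handed in at about 14 s with the jaw held closed: one spacer was enough. I stood it upright and square in the middle of the gap, then pushed the jaw's post from behind with the shut fingers. The other two spacers were left untouched.

- **Clamp or end stop:** by the wrist camera, the distance from rack to jaw went from 56.8 mm to 25.0 mm, exactly one spacer. That is about 31.8 of the jaw's 34 mm travel, so it closes on the spacer. The margin to the end stop is only about 2 mm, and I judged it by comparing distances within single wrist pictures.
- **Push force:** it rose from about 4.6 N to a steady 17 N with almost no further motion. About 14 N of that squeezes the stack once the spring is taken off.
- **Disagreements:** the top and wrist cameras differed by 1–3 mm in absolute position. The rack's edge seemed to shift by about 0.5 mm when the clamp took hold. This could be camera deflection under load or the rack seating against the stop.

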